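# Index the knurled specimen wheel one click

## Robot

A 7-joint arm with a two-finger parallel gripper is mounted at the origin on a cart in front of the work surface, level with it; the furniture and walls round the work are solid. World frame = base frame: x ahead of the robot, y to its left, z up, the work surface at z = 0. Lengths are in m, angles in rad, forces in N, time in s.
With the tool pointing down it reaches from about 0.4 to 0.9 m from the base axis. Payload 5.6 kg.
Tool frame: the origin (TCP) lies at the very end of the fingers, on their centre line; the grasp point (between the pads) lies r.grip_point_offset behind it (r.grip_point_offset is the distance from the TCP to the grasp point, in m); x points along the fingers, y is the direction in which the jaws open and shut, and the axes are right-handed (so a half turn about x gives the same grasp; the last joint's range is limited). The gripper opens to 92 mm and grips with 3 to 60 N. Pads are 20 mm wide; open, the fingers measure 128 mm over their backs; the gripper's body (75 mm by 189 mm) begins 69 mm behind the grasp point.
Start: joints at [1.215, 0.468, -0.012, 1.603, 0.006, 1.071, -0.056], TCP at [0.2, -0.618, 0.215] pointing down, gripper open.
Joint ranges: [-2.53, 2.53], [-0.31, 2.02], [-1.57, 1.55], [0.28, 2.44], [-1.29, 4.43], [0.15, 1.84], [-2.92, 2.92]. Speed limits (rad/s): [2.57, 2.57, 3.14, 3.14, 3.14, 3.14, 3.14].

## Interface

Orientations are given as a unit quaternion [x, y, z, w].
In Python, from cell import r gives the robot as it stands.
- The arm moves only by the tool move_arm, never from a script. Its argument "plan" is a list of rows, each a list of 4 numbers: the shift along the tool's x, y, z in mm, then the turn about the tool's x in degrees. A call has 1 to 10 rows; each row shifts and turns the commanded pose from where the row before left it, along the tool's axes as they then stand; what a row does not reach is not made up. A row lasts 1/8 s, in which the tool goes at most 62.5 mm and 10.7 degrees, less where a joint would pass 70% of its speed; a pose out of reach is approached as far as the arm can. A call is refused whole if a number of a shift passes 62.5 or a number of a turn 10.7, either way. A call with a gripper value outside its range is refused whole. "grip" is the finger opening in mm, from 0 to 91.9, set as the call begins (left out, the last holds). The fingers move at their own pace and stop on an object; the grip force is fixed at half the most. Time passes only in rows, so rows that do not move let the fingers close. It gives the time, the measured TCP pose, the force and the opening at its end, in the units of the state.
- r.get_state(): the state, without advancing time (a new reading comes with each control period).
- r.grab_frame(name): name is "side" or "top"; returns (picture, depth): 400x640x3 uint8, red, green, blue; 400x640 float32, m along the optical axis (not along the pixel's ray), 0 where there is no reading.
- r.camera_info(name): a dict with "mtx" (3x3 intrinsics, pixels), "dist_coeffs" ([k1, k2, p1, p2, k3] as OpenCV has them; the pictures are not rectified), "extrinsics" (4x4, takes a point from world to camera coordinates). Camera axes: x right, y down, z forward; pixel columns grow to the right and rows downward; lengths in m; the calibration is good to about 2 mm. A picture is of the moment at which its call begins. camera_info takes no time and is no camera call.
- r.close_job(): hands the job in, once; it reports no verdict.
The state is a dict: "clock": time; "joint_positions": joint angles; "joint_vel": joint speeds; "joint_efforts": joint torques, N m; "position": TCP position; "orientation": TCP orientation; "wrist_force": force on the tool from outside, world axes, zero at the start; "moment": the same for the moment, N m; "finger_gap": opening from 0.0 (shut) to 1.0 (fully open).
Only numpy, scipy, OpenCV 4.12 (cv2) and the standard library are available. Lean on these libraries where they do the work, as an engineer would, in place of code of your own. Each camera call takes 0.05 s, during which the arm holds its last target.

## Task

Turn the knurled wheel of the specimen stage one click, by rubbing it with a fingertip, so that the small capped vial standing on the wheel comes to rest in front of the viewer's lens with the wheel settled in its detent. Turn it the way that brings the vial straight to the lens; do not touch, lift or tip the vial or the specimen blocks riding on the wheel, and leave everything else on the bench alone. Finish with the hand clear.

Things in the scene. Friction and masses are not known exactly. Their poses are not given: they have to be found in the camera images.
- stage: the fixed rotary specimen stage: a flat grey round foot (152 mm across, 6 mm high) under the knurled wheel, with a white viewer head on a tongue behind it. Origin on the wheel's axis at bench level, z up; +x points from the axis to the viewer head (away from the robot, within 20 degrees aside). The stage cannot move
- wheel (a joint): angle of the knurled wheel about the stage's vertical axis, rad, positive counter-clockwise from above; starts at 0. It clicks every 1.047 (60 degrees), with stops at +-2.2. About 0.1 N m (1.5 N along the rim) takes it out of a click; past half way (0.52) it pulls itself on to the next, let go sooner it springs back; pushed on past a click it can overrun
- wheel_axis (a point): centre of the wheel's top face (fixed). The wheel is a metal disc 140 mm in diameter; its vertical knurled rim spans 8 to 34 mm above the bench, its flat top is at 34 mm. It follows a finger by friction only (coefficient 0.5 or more): pressing 5 to 8 N towards the axis while moving round the rim turns it. The third of the rim opposite the lens stays clear, with free bench before it
- wheel_mark (a point): the same centre point, but its axes turn with the wheel
- view_spot (a point): fixed spot in front of the lens where the viewed thing stands: at the wheel's top, 45 mm from the axis along the stage's +x. The viewer head beyond is 66 mm deep, 76 mm wide, 92 mm high, its front 114 mm from the axis; its black lens barrel, up to 42 mm across, reaches to 88 mm from the axis, centred 58 mm above the bench
- vial: the small round vial with a plain cap, 23 mm across and 60 mm tall, standing loose on the wheel, 45 mm from the axis, one click (60 degrees) to one side or the other of the view spot. Origin at the centre of its underside, z up
- block_side: small clear rectangular specimen block 28 x 44 x 19 mm lying loose on the wheel at the outer station on the other side of the view spot from the vial, 45 mm from the axis. Origin at the centre of its underside
- block_front: clear rectangular specimen block 28 x 47 x 19 mm lying loose on the wheel, at the view spot at the start. Origin at the centre of its underside
- bench_vial: bystander: another capped vial, 23 x 60 mm, standing on the bench itself, left of the stage. Origin under its centre
- dropper: bystander: dropper bottle 33 mm across, 85 mm tall, standing left of the viewer head. Origin under its centre
- petri: bystander: closed petri dish 68 mm across, 15 mm high, right of the stage. Origin under its centre
- tape: bystander: roll of tape 96 mm across, 25 mm high, lying at the back left. Origin under its centre
- the_loupe: bystander: folded pocket loupe 38 x 30 x 18 mm, left of the stage. Origin under its centre
- marker: bystander: marker pen 135 mm long, 17 mm thick, lying near the front left. Origin under its middle
- tweezers: bystander: steel forceps 118 mm long, 11 mm high, lying near the front right. Origin under their middle
Not all that is in view belongs to the job. Leave any pink or turquoise look-alike of the vial alone.

How it is judged:
By the outcome, as a careful person would: the job done as asked, in the order asked, and still so for the second after the job is handed in, with the robot touching nothing.
It also fails if it takes over 38 s, if anything falls off the work surface, if the arm or the gripper's body presses on something with over 40 N, if the wrist force passes 120 N, or if a joint passes its speed limit or range.

## Working session

There is one attempt and no reset: what is moved stays moved. The work goes in short steps, Python scripts to look and compute and a tool call to move; the robot and the scene stay as the last step left them, time stands still between calls to the robot, and variables do not carry over. Pictures are saved under pics/ and viewed, and the job is handed in when it is done.

Besides the shell and the picture viewer there is one more tool, called after "Request:" as a command line: name --pt "numbers of a row" for each row, then --argument value for the rest. move_arm: Moves the arm, as the interface text tells. Its arguments: {"type":"object","properties":{"plan":{"type":"array","items":{"type":"array","items":{"type":"number"}}},"grip":{"type":"number"}},"required":["plan"]}

```bash
mkdir -p pics; ls; python3 - <<'E'
from cell import r
import cv2,numpy as np
s=r.get_state()
for k,v in s.items(): print(k,np.round(v,4))
print(r.grip_point_offset)
for n in("side","top"):
    p,d=r.grab_frame(n); cv2.imwrite(f"pics/{n}0.png",p[:,:,::-1]); np.save(f"{n}0d.npy",d)
    c=r.camera_info(n); print(n,np.round(c["mtx"],1).tolist(),np.round(c["dist_coeffs"],4),np.round(c["extrinsics"],4).tolist())
E
```

```text
pics
clock 0.0
joint_positions [ 1.215   0.4684 -0.0116  1.6036  0.006   1.0714 -0.0563]
joint_vel [-0.0017 -0.0013 -0.0001  0.0015 -0.0009 -0.0005 -0.0008]
joint_efforts [ 3.00000e-04 -5.20572e+01 -1.20000e-02 -2.43750e+01 -5.65000e-02
  1.72000e-02  1.00000e-04]
position [ 0.1998 -0.6179  0.2136]
orientation [-0.6983 -0.1107  0.6986 -0.1095]
wrist_force [ 0.1334 -0.6314  0.7027]
moment [ 0.0291 -0.0148  0.0147]
finger_gap 1.0042
0.0187
side [[435.5, 0.0, 318.9], [0.0, 435.5, 207.3], [0.0, 0.0, 1.0]] [-0.0482  0.      0.      0.      0.    ] [[-0.9849, -0.1722, 0.0187, 0.5102], [-0.1025, 0.4924, -0.8643, 0.079], [0.1397, -0.8531, -0.5026, 1.0032], [0.0, 0.0, 0.0, 1.0]]
top [[374.6, 0.0, 321.6], [0.0, 374.6, 198.4], [0.0, 0.0, 1.0]] [-0.0558  0.      0.      0.      0.    ] [[0.009, -0.9998, 0.0174, 0.0271], [-0.9968, -0.0104, -0.0795, 0.524], [0.0797, -0.0166, -0.9967, 0.8756], [0.0, 0.0, 0.0, 1.0]]
```

View pics/top0.png

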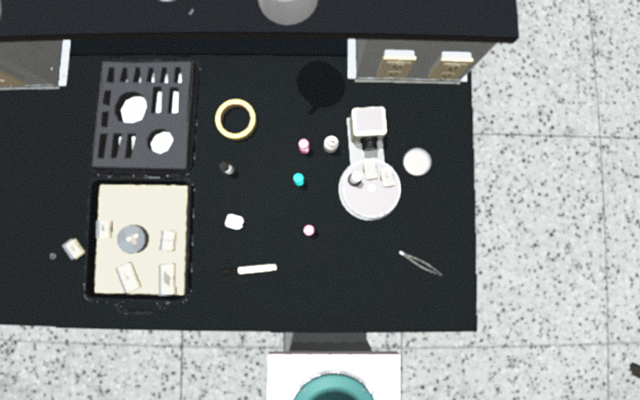

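View pics/side0.png

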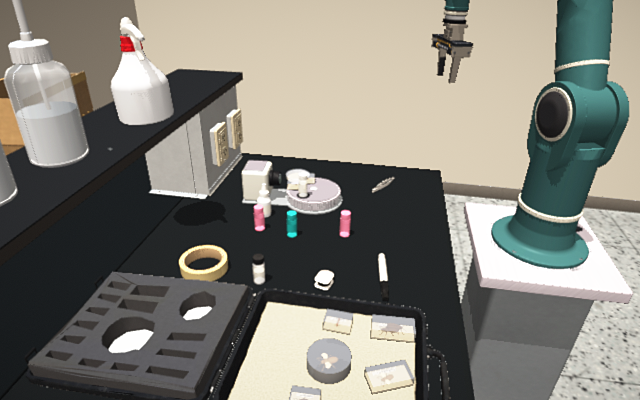

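```bash
python3 - <<'E'
import cv2
a=cv2.imread("pics/top0.png")[90:280,285:455]; a=cv2.resize(a,None,fx=3.1,fy=3.1,interpolation=cv2.INTER_CUBIC); cv2.imwrite("pics/topc.png",a)
a=cv2.imread("pics/side0.png")[150:250,220:400]; a=cv2.resize(a,None,fx=4.4,fy=4.4,interpolation=cv2.INTER_CUBIC); cv2.imwrite("pics/sidec.png",a)
E
```

```text
(no output)
```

View pics/topc.png

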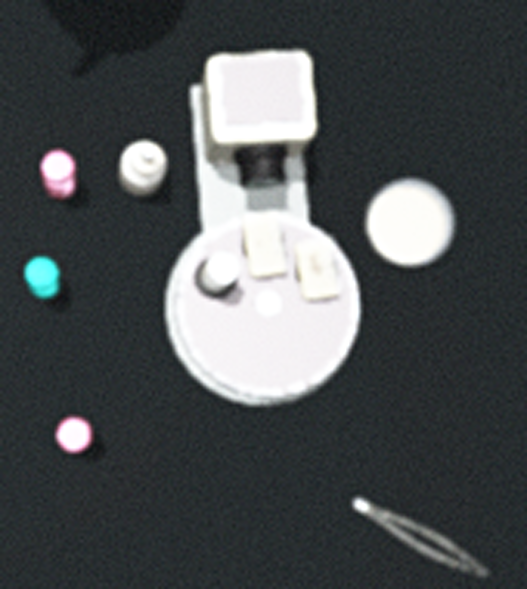

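View pics/sidec.png

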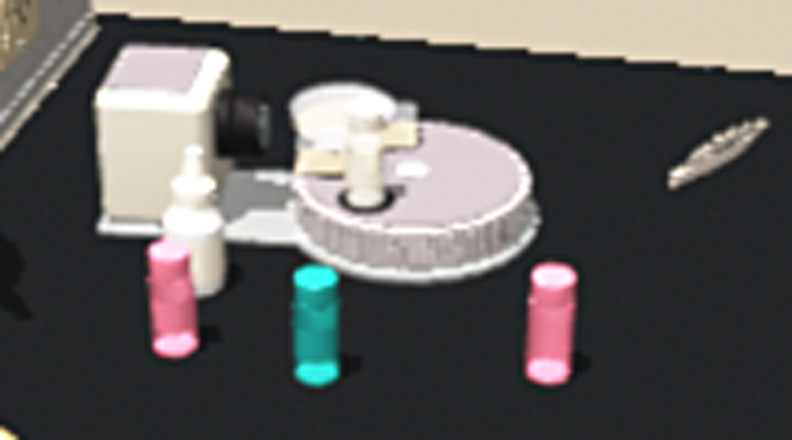

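```bash
cat > h.py <<'E'
import cv2,numpy as np
def pts(c,d):
    h,w=d.shape; u,v=np.meshgrid(np.arange(w),np.arange(h))
    n=cv2.undistortPoints(np.stack([u,v],-1).reshape(-1,1,2).astype(np.float64),c["mtx"],c["dist_coeffs"]).reshape(h,w,2)
    P=np.dstack([n[...,0]*d,n[...,1]*d,d]); E=c["extrinsics"]
    W=(P-E[:3,3])@E[:3,:3]; W[d==0]=np.nan
    return W
def ray(c,px,z):
    n=cv2.undistortPoints(np.array(px,float).reshape(-1,1,2),c["mtx"],c["dist_coeffs"]).reshape(-1,2)
    E=c["extrinsics"];R=E[:3,:3];C=-R.T@E[:3,3]
    D=np.c_[n,np.ones(len(n))]@R
    return C+D*((z-C[2])/D[:,2])[:,None]
def circ(xy,it=4,th=.003):
    m=np.ones(len(xy),bool)
    for _ in range(it):
        A=np.c_[2*xy[m],np.ones(m.sum())]; s=np.linalg.lstsq(A,(xy[m]**2).sum(1),rcond=None)[0]
        R=np.sqrt(s[2]+s[0]**2+s[1]**2); e=abs(np.hypot(*(xy-s[:2]).T)-R); m=e<max(th,np.median(e)*1.5)
    return s[:2],R,m.sum()
E
python3 - <<'E'
from cell import r
from h import *
c=r.camera_info("top"); d=np.load("top0d.npy"); W=pts(c,d)
ctr=W[195,372]; print("px",ctr)
near=(abs(np.arange(640)[None]-371)<40)&(abs(np.arange(400)[:,None]-165)<75)
z=W[...,2]
def sh(n,m):
    p=W[m]; print(n,m.sum(),np.nanmedian(p,0).round(4),"min",np.nanmin(p,0).round(3),"max",np.nanmax(p,0).round(3))
m=near&(z>.028)&(z<.040); sh("wheel",m)
cs,_=cv2.findContours(m.astype(np.uint8),cv2.RETR_EXTERNAL,cv2.CHAIN_APPROX_NONE)
k=max(cs,key=len)[:,0]; k=k[k[:,1]>180]
xy=ray(c,k,.034)[:,:2]; print("rim",circ(xy))
# image threshold
g=cv2.cvtColor(cv2.imread("pics/top0.png"),cv2.COLOR_BGR2GRAY)
m2=near&(z>.08)&(z<.105); sh("tall",m2)
n,l,st,ce=cv2.connectedComponentsWithStats(m2.astype(np.uint8))
for i in range(1,n):
    if st[i,4]>15:
        sh(f"c{i}",l==i); q=np.argwhere(l==i)[:,::-1].astype(np.float32); print(ce[i],cv2.minAreaRect(W[l==i][:,:2].astype(np.float32)*1000))
m3=near&(z>.046)&(z<.058)
n,l,st,ce=cv2.connectedComponentsWithStats(m3.astype(np.uint8))
for i in range(1,n):
    if st[i,4]>15: sh(f"b{i}",l==i); print(ce[i],cv2.minAreaRect(W[l==i][:,:2].astype(np.float32)*1000))
# hub white dot
print("hub",ray(c,[[285+269/3.1,90+303/3.1]],.034))
# side: depth rim
c2=r.camera_info("side"); W2=pts(c2,np.load("side0d.npy")); z2=W2[...,2]
m=(abs(z2-.034)<.003)&(np.hypot(W2[...,0]-.55,W2[...,1]+.1)<.15)
p=W2[m]; print("side wheel",m.sum(),np.nanmin(p,0),np.nanmax(p,0))
q=r.get_state()["orientation"]
from scipy.spatial.transform import Rotation as R
print(R.from_quat(q).as_matrix().round(3))
E
```

```text
px [ 0.53183173 -0.08649306  0.03574265]
wheel 2085 [ 0.537  -0.0796  0.0342] min [ 0.48  -0.155  0.028] max [0.701 0.009 0.04 ]
rim (array([ 0.54794324, -0.08307625]), np.float64(0.06725822110519536), np.int64(99))
tall 1047 [ 0.69   -0.0674  0.0916] min [ 0.558 -0.112  0.08 ] max [0.729 0.011 0.097]
c1 953 [ 0.6936 -0.0715  0.0915] min [ 0.66  -0.112  0.08 ] max [ 0.729 -0.034  0.097]
[368.64533054 121.31689402] ((694.50244140625, -72.41859436035156), (69.40120697021484, 76.45089721679688), 4.440565586090088)
c4 82 [ 0.5683 -0.0423  0.0941] min [ 0.558 -0.053  0.08 ] max [ 0.578 -0.032  0.097]
[356.14634146 176.35365854] ((567.6964721679688, -42.8300666809082), (20.832773208618164, 19.749141693115234), 89.59964752197266)
b11 241 [ 0.5933 -0.0793  0.0532] min [ 0.57  -0.096  0.046] max [ 0.617 -0.064  0.057]
[370.08713693 168.05394191] ((593.6923217773438, -80.00083923339844), (46.090003967285156, 27.907283782958984), 9.157112121582031)
b12 226 [ 0.5751 -0.1191  0.0533] min [ 0.554 -0.136  0.046] max [ 0.599 -0.104  0.058]
[387.31415929 175.90265487] ((575.5684204101562, -120.16036987304688), (43.38407516479492, 27.89458465576172), 9.66726303100586)
hub [[ 0.54925759 -0.0862544   0.034     ]]
side wheel 785 [ 0.48137335 -0.14965705  0.03109809] [0.68644633 0.0180605  0.03697352]
[[-0.001  0.308 -0.951]
 [ 0.001 -0.951 -0.308]
 [-1.    -0.002  0.   ]]
```

Candidates for "vial": the wheel vial at top (356,177); bench vial, black-capped (227,169); pink look-alikes (304,146) and (309,230); turquoise (299,180); dropper (331,144). I choose the one on the wheel, which the crop confirms is white-capped. It measures 46 mm from the axis at about +60° (left of the lens). Axis ≈ (0.549, -0.085) and stage yaw ≈ 6°, so the wheel must turn clockwise and the front rim moves to the robot's left.

Request:
move_arm --pt "0 -36 -39 0" --pt "0 -36 -39 0" --pt "0 -36 -39 0" --pt "0 -36 -39 0" --pt "0 -36 -39 0" --pt "0 -36 -39 0" --pt "0 -36 -39 0" --pt "0 -36 -39 0" --pt "0 -36 -39 0" --pt "0 -36 -39 0" --grip 0

```text
clock: 1.35
position: [0.4607, -0.1544, 0.2145]
orientation: [-0.698, -0.11, 0.699, -0.11]
wrist_force: [0.0, -0.7, -0.4]
finger_gap: 0.004
```

Request:
move_arm --pt "40 0 0 -4.5" --pt "40 0 0 -4.5" --pt "40 0 0 -4.5" --pt "40 0 0 -4.5" --pt "0 0 0 0"

```text
clock: 1.98
position: [0.4578, -0.1551, 0.0521]
orientation: [-0.671, -0.219, 0.675, -0.216]
wrist_force: [0.1, 1.1, 0.5]
finger_gap: 0.007
```

```bash
cat > look.py <<'E'
from cell import r
from h import *
import sys
from scipy.spatial.transform import Rotation as R
t=sys.argv[1]
a,d=r.grab_frame("top"); b,e=r.grab_frame("side")
np.save("d_top.npy",d)
A=cv2.resize(a[120:270,310:440,::-1],(520,600),interpolation=cv2.INTER_CUBIC)
B=cv2.resize(b[140:240,250:400,::-1],(780,520),interpolation=cv2.INTER_CUBIC)
cv2.imwrite(f"pics/t_{t}.png",A); cv2.imwrite(f"pics/s_{t}.png",B)
s=r.get_state(); C=np.array([.549,-.085]); v=s["position"][:2]-C
M=R.from_quat(s["orientation"]).as_matrix()
print("clock",s["clock"],"pos",np.round(s["position"],4),"rho",np.hypot(*v),"phi",np.degrees(np.arctan2(v[1],v[0]))%360,"face(-z)ang",np.degrees(np.arctan2(-M[1,2],-M[0,2])),"tilt",M[:,0].round(4),"F",np.round(s["wrist_force"],2))
W=pts(r.camera_info("top"),d); z=W[...,2]
near=(abs(np.arange(640)[None]-371)<40)&(np.arange(400)[:,None]<200)&(np.arange(400)[:,None]>135)
for nm,lo,hi in(("vial",.088,.105),("block",.046,.058)):
    n,l,st,ce=cv2.connectedComponentsWithStats((near&(z>lo)&(z<hi)).astype(np.uint8))
    for i in range(1,n):
        if st[i,4]>15:
            q=cv2.minAreaRect(W[l==i][:,:2].astype(np.float32)*1000); w=np.array(q[0])/1000-C
            print(nm,st[i,4],np.round(q[0],1),np.round(q[1],1),"r",np.hypot(*w).round(4),"ang",np.degrees(np.arctan2(w[1],w[0])).round(1))
E
python3 look.py a
```

```text
clock 2.075 pos [ 0.4606 -0.1559  0.0551] rho 0.11332524671389255 phi 218.75651996916667 face(-z)ang 35.8413832552301 tilt [ 1.e-04  1.e-04 -1.e+00] F [-0.03 -0.47  0.14]
vial 75 [568.4 -43.3] [18.4 20.2] r 0.0459 ang 65.1
block 237 [593.9 -80. ] [46.  28.1] r 0.0452 ang 6.4
block 224 [ 575.7 -120.1] [43.3 28.4] r 0.0441 ang -52.7
```

View pics/s_a.png

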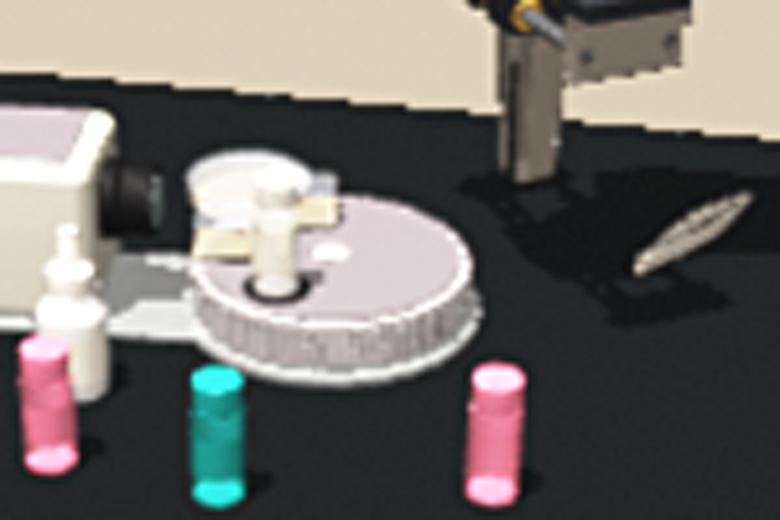

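View pics/t_a.png

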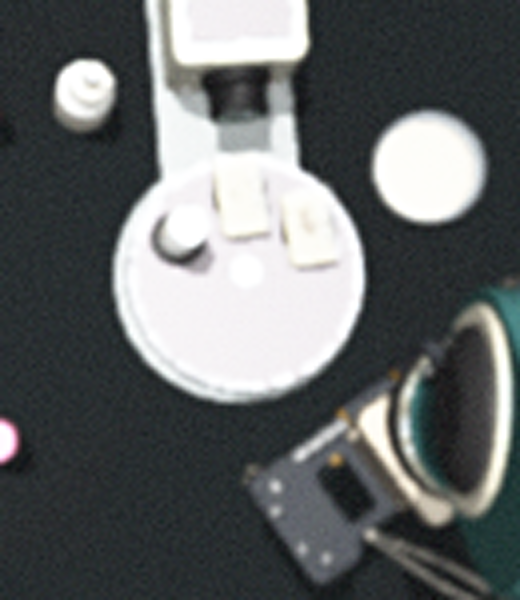

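Request:
move_arm --pt "20 -5 0 0" --pt "20 0 0 0" --pt "0 0 -12 0" --pt "0 0 -12 0" --pt "0 0 -3 0" --pt "0 0 0 0"

```text
clock: 2.82
position: [0.4799, -0.1359, 0.0152]
orientation: [0.673, 0.218, -0.672, 0.218]
wrist_force: [-0.6, -0.5, -0.1]
finger_gap: 0.003
```

Request:
move_arm --pt "0 0 -2 0" --pt "0 0 0 0"

```text
clock: 3.08
position: [0.4808, -0.135, 0.0146]
orientation: [-0.673, -0.218, 0.673, -0.218]
wrist_force: [-0.4, -0.5, 0.2]
finger_gap: 0.002
```

Request:
move_arm --pt "0 0 -2 0" --pt "0 0 0 0"

```text
clock: 3.32
position: [0.4826, -0.1337, 0.0145]
orientation: [0.673, 0.218, -0.673, 0.218]
wrist_force: [-0.9, -0.1, -0.0]
finger_gap: 0.006
```

Request:
move_arm --pt "0 0 -2 0" --pt "0 0 0 0"

```text
clock: 3.58
position: [0.4842, -0.1324, 0.0146]
orientation: [0.673, 0.218, -0.673, 0.218]
wrist_force: [-0.1, -0.3, -0.9]
finger_gap: 0.004
```

```bash
python3 look.py b
```

```text
clock 3.675 pos [ 0.4841 -0.1325  0.0145] rho 0.08044675477194758 phi 216.20823131752178 face(-z)ang 35.92346370705892 tilt [-1.e-04 -0.e+00 -1.e+00] F [ 0.    0.61 -0.13]
vial 76 [568.3 -43.4] [18.  20.2] r 0.0459 ang 65.1
block 242 [593.9 -80.1] [45.9 27.8] r 0.0451 ang 6.3
block 227 [ 575.6 -120.2] [43.7 27.8] r 0.0441 ang -52.9
```

ρ is 80.4 mm, so contact is due about now.

Request:
move_arm --pt "0 0 -1 0" --pt "0 0 0 0"

```text
clock: 3.92
position: [0.4847, -0.132, 0.0145]
orientation: [-0.672, -0.218, 0.673, -0.218]
wrist_force: [-0.7, -0.5, 0.2]
finger_gap: 0.004
```

Request:
move_arm --pt "0 0 -1 0" --pt "0 0 0 0"

```text
clock: 4.18
position: [0.4848, -0.132, 0.0145]
orientation: [-0.672, -0.218, 0.673, -0.218]
wrist_force: [-3.9, -2.4, 4.3]
finger_gap: 0.006
```

Request:
move_arm --pt "0 0 -1 0" --pt "0 0 0 0"

```text
clock: 4.42
position: [0.4848, -0.132, 0.0145]
orientation: [-0.672, -0.218, 0.674, -0.218]
wrist_force: [-6.8, -4.4, 5.3]
finger_gap: 0.003
```

Request:
move_arm --pt "0 -5.4 -0.2 4" --pt "0 -5.4 -0.2 4"

```text
clock: 4.68
position: [0.479, -0.1232, 0.0145]
orientation: [-0.685, -0.169, 0.688, -0.169]
wrist_force: [-5.8, -3.8, 6.1]
finger_gap: 0.005
```

```bash
python3 look.py c
```

```text
clock 4.775 pos [ 0.4787 -0.1225  0.0144] rho 0.07969751071581628 phi 208.03041048793042 face(-z)ang 27.81401523910813 tilt [-0.004  -0.0013 -1.    ] F [-5.87 -3.43  6.08]
vial 77 [574.1 -45.7] [20.5 19.8] r 0.0466 ang 57.5
block 241 [594.1 -85.2] [46.9 26.4] r 0.0451 ang -0.3
block 229 [ 570.5 -123.2] [42.9 27.5] r 0.0438 ang -60.7
```

Request:
move_arm --pt "0 -5.4 -0.2 4" --pt "0 -5.4 -0.2 4" --pt "0 -5.4 -0.3 4"

```text
clock: 5.15
position: [0.4724, -0.1078, 0.0144]
orientation: [-0.699, -0.096, 0.702, -0.097]
wrist_force: [-6.9, -4.8, 7.8]
finger_gap: 0.006
```

```bash
python3 look.py d
```

```text
clock 5.25 pos [ 0.4721 -0.1069  0.0143] rho 0.07993226203021969 phi 195.88422562051815 face(-z)ang 15.834749598931328 tilt [-5.3e-03 -8.0e-04 -1.0e+00] F [-8.59 -2.98  7.68]
vial 75 [580.4 -51.8] [18.8 20.7] r 0.0457 ang 46.6
block 242 [592.8 -95.3] [27.6 46.6] r 0.045 ang -13.2
block 181 [ 562.2 -127.1] [27.8 42.9] r 0.0441 ang -72.7
```

Request:
move_arm --pt "0 -5.4 -0.1 4" --pt "0 -5.4 -0.1 4" --pt "0 -5.4 -0.1 4" --pt "0 -5.4 -0.2 4"

```text
clock: 5.75
position: [0.4687, -0.0847, 0.0142]
orientation: [-0.705, 0.001, 0.709, 0.002]
wrist_force: [-7.1, 0.2, 6.2]
finger_gap: 0.005
```

```bash
python3 look.py e
```

```text
clock 5.85 pos [ 0.4687 -0.0837  0.0141] rho 0.08028392321883403 phi 179.09709230055395 face(-z)ang -0.07433614007483234 tilt [-0.0059  0.001  -1.    ] F [-8.4   1.87  7.51]
vial 73 [588.7 -63.3] [18.7 20.4] r 0.0453 ang 28.7
block 239 [ 587.4 -107.2] [27.7 46.2] r 0.0443 ang -30.0
block 139 [ 554.7 -131.9] [27.7 30.2] r 0.0473 ang -83.0
```

Request:
move_arm --pt "0 -5.4 -0.2 4" --pt "0 -5.4 -0.2 4" --pt "0 -5.4 -0.2 4" --pt "0 -5.4 -0.2 4"

```text
clock: 6.35
position: [0.4718, -0.0622, 0.0141]
orientation: [-0.698, 0.099, 0.702, 0.1]
wrist_force: [-7.1, 3.2, 6.0]
finger_gap: 0.006
```

```bash
python3 look.py f
```

```text
clock 6.45 pos [ 0.472  -0.0614  0.0141] rho 0.08051833025253455 phi 162.9771160480295 face(-z)ang -16.02347954497332 tilt [-0.0057  0.002  -1.    ] F [-7.44  3.83  6.81]
vial 76 [592.7 -74.8] [19.3 20.1] r 0.0449 ang 13.1
block 240 [ 579.9 -116.9] [26.5 46.7] r 0.0444 ang -45.9
block 38 [ 552.3 -135. ] [26.  11.7] r 0.0501 ang -86.2
```

View pics/t_f.png

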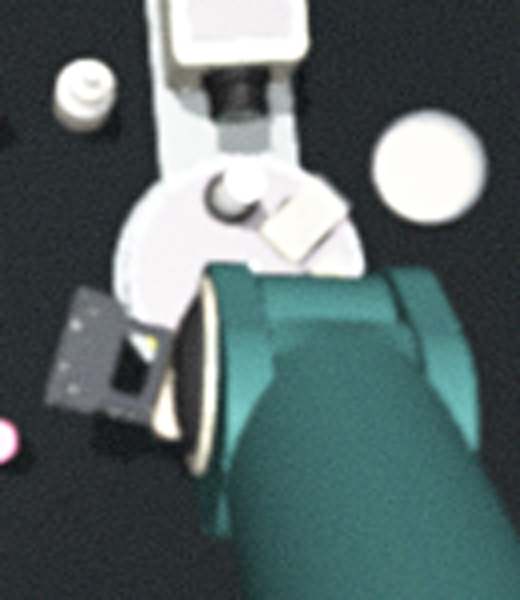

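Request:
move_arm --pt "0 -4.2 -0.1 3.2" --pt "0 -4.2 -0.1 3.2" --pt "0 0 0 0"

```text
clock: 6.82
position: [0.4747, -0.0536, 0.0141]
orientation: [-0.692, 0.137, 0.696, 0.138]
wrist_force: [-6.9, 3.6, 6.3]
finger_gap: 0.008
```

```bash
python3 look.py g
```

```text
clock 6.925 pos [ 0.4747 -0.0539  0.0141] rho 0.08061086007048257 phi 157.26892927022777 face(-z)ang -22.37945892811397 tilt [-0.0057  0.0019 -1.    ] F [-7.45  3.97  6.28]
vial 76 [593.9 -79.6] [20.1 19.8] r 0.0452 ang 6.9
block 234 [ 575.8 -120.5] [26.9 46.8] r 0.0445 ang -53.0
```

Request:
move_arm --pt "0 0 1 0" --pt "0 0 1 0" --pt "0 0 2 0" --pt "0 0 8 0" --pt "0 0 20 0" --pt "0 0 25 0" --pt "-30 0 20 0" --pt "-50 0 0 0" --pt "-50 0 0 0"

```text
clock: 8.05
position: [0.4063, -0.0265, 0.1462]
orientation: [0.694, -0.138, -0.693, -0.138]
wrist_force: [1.0, 0.0, -0.0]
finger_gap: 0.006
```

```bash
python3 look.py h
```

```text
clock 8.15 pos [ 0.4104 -0.0266  0.1494] rho 0.1504447574333611 phi 157.15496553288406 face(-z)ang -22.498536632062265 tilt [ 0.012  -0.     -0.9999] F [ 0.34 -0.54 -0.56]
vial 76 [594.1 -79.5] [20.4 20.2] r 0.0454 ang 7.0
block 238 [ 576.  -120.3] [27.3 46.4] r 0.0444 ang -52.6
block 195 [ 531.9 -125.2] [27.5 43.7] r 0.0437 ang -113.0
```

View pics/t_h.png

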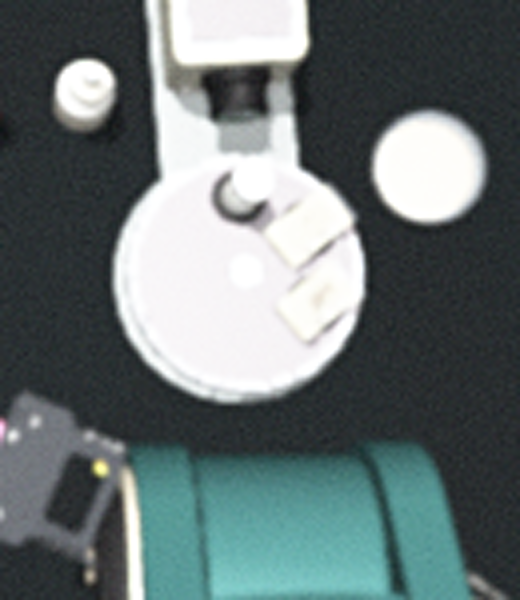

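View pics/s_h.png

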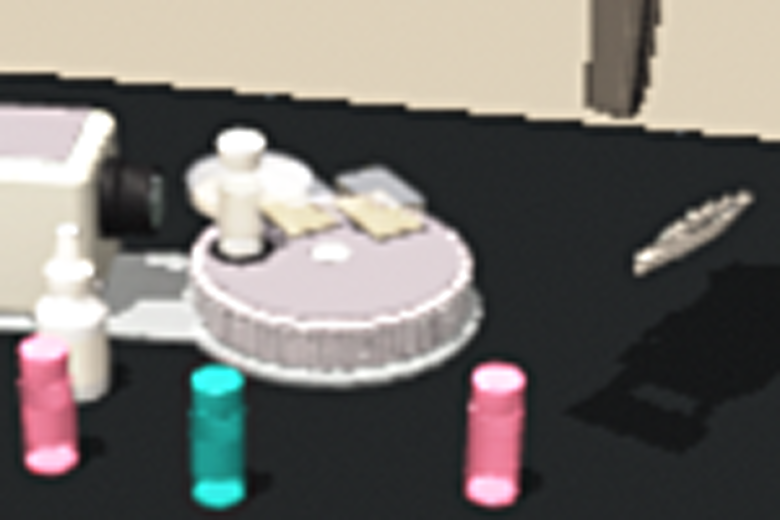

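The vial stands at the lens and the hand is clear. I'll let the arm rest briefly, compare with the start view, then hand in.

Request:
move_arm --pt "-40 0 0 0" --pt "-40 0 0 0" --pt "0 0 0 0" --pt "0 0 0 0" --pt "0 0 0 0" --pt "0 0 0 0"

```text
clock: 8.9
position: [0.4058, -0.0266, 0.2236]
orientation: [-0.693, 0.138, 0.694, 0.138]
wrist_force: [-0.3, 0.1, 0.3]
finger_gap: 0.006
```

```bash
python3 look.py i; python3 - <<'E'
from cell import r
import cv2,numpy as np
p,_=r.grab_frame("side"); a=cv2.imread("pics/side0.png")
d=(cv2.absdiff(p[:,:,::-1].copy(),a).max(2)>60).astype(np.uint8)
n,l,st,c=cv2.connectedComponentsWithStats(cv2.dilate(d,np.ones((3,3))))
for i in range(1,n):
    if st[i,4]>40: print(st[i],c[i].round())
r.close_job()
E
```

```text
clock 9.0 pos [ 0.4061 -0.0265  0.2239] rho 0.1543871684925025 phi 157.75161914268338 face(-z)ang -22.479562561254593 tilt [-1.2e-03 -1.0e-04 -1.0e+00] F [ 0.32  0.19 -0.38]
vial 77 [594.  -79.6] [20.8 19.4] r 0.0454 ang 6.8
block 237 [ 575.8 -120.3] [27.2 46.4] r 0.0443 ang -52.7
block 191 [ 531.9 -125.2] [27.4 43.6] r 0.0437 ang -113.1
[ 342    0   67  134 4859] [377.  61.]
[ 430    0   44   84 2197] [452.  39.]
[ 526    0  109  173 6732] [585.  83.]
[290 164  12   9  85] [296. 167.]
[310 171  23  16 235] [322. 178.]
[296 175  17  25 239] [304. 189.]
[286 179   9  12  88] [290. 185.]
[578 225   7   8  45] [581. 229.]
[576 239  16   8  85] [584. 242.]
the job is handed in; nothing more can be done
```

I turned the wheel one click clockwise by rubbing the front of its rim with the closed fingertips. I pressed with about 7–9 N, then backed straight off and raised the hand. The job was handed in at about 9 s of the 38 s allowed.

**Vial:** it stands upright at 45 mm from the axis and 6.8°, against a lens direction of 5–7° as measured. It did not move between the last two looks, about 0.8 s apart.

**Wheel:** the blocks turned 59–60° and the vial 58°. A couple of degrees is within what the camera can resolve, and nothing drifted after release. I read this as settled in the detent.

**Rest of the bench:** comparing the side view before and after, only the arm and the things riding on the wheel changed. The wrist force reads about zero.

**Checks that were slightly off:** the press briefly reached about 9 N, just over the suggested 8 N. The fingertip also dragged on the rim with 4–8 N vertically. Neither showed any visible effect.

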